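# Clamp a turned pommel with a coaxial coarse/fine screw

### The job

Clamp the wooden pommel in the carving clamp. First turn the large lower ring clockwise until the rubber foot just bears lightly on the pommel (about 8 N), without turning the small knob above it; then, leaving the ring alone, turn the small upper knob clockwise until the pommel is held at about 35 N, and let go. Do not crush the pommel, and leave it, the paint tube and the offcut on the clamp plate where they are.

Things in the scene. Friction and masses are not known exactly. Their poses are not given: they have to be found in the camera images.
- clamp: Grey C-shaped carving clamp, fixed. Origin: on the spindle axis at table height; z up. Steel plate 220 x 200 x 15 mm below; a column 88 mm from the axis along the clamp's -x carries an arm 46 mm wide, its top 150 mm above the table. On the arm stand, coaxial, the coarse ring and above it the fine knob; under the ring only a 34 mm collar, so fingertips may reach 20 mm below the ring.
- coarse_ring: Large lower fluted aluminium ring, 64 mm across, 172 to 198 mm above the table at the start. Origin: on the axis at its underside; x points to its notch. Clockwise from above lowers sleeve and foot 8 mm per rad (4 rad available). Steady drag about 0.45 N m, plus 0.008 N m per newton of foot force. Stays where left, so compare torques after equal small steps. The foot meets the pommel after 0.6 to 1.9 rad, differing each time.
- fine_knob: Small upper fluted aluminium knob, 36 mm across, 199 to 233 mm above the table, 1 mm above the ring. Origin: on the axis at its underside; x points to its notch. Clockwise from above lowers ring, sleeve and foot together, 4 mm per rad, without turning the ring (4 rad available). Steady drag about 0.26 N m, plus 0.004 N m per newton of foot force. Stays where left.
- knob_mark (a point): Point on the top of the fine knob at its notch, 17 mm from the axis; shows whether the knob has turned.
- spindle: Steel sleeve 28 mm across under the arm, with a set-screw and black rubber foot (24 mm across) below. Origin: its lower end, 100 mm above the table at the start. The foot's face is 30 to 40 mm lower (set-screw length unknown, not measured). The foot is sprung: 1 mm per 5 N. 3 to 18 N is a light bearing, 25 to 45 N holds properly, over 60 N crushes.
- pommel: Turned dark wooden pommel, 62 mm across the base, 40 mm tall, flat top 48 mm across, standing loose on the clamp plate under the foot (top 55 mm above the table). Origin: centre of its underside. It need not be handled.
- tube: Squeezed-out metal paint tube, 88 x 24 x 14 mm, lying loose on the clamp plate beside the pommel: a bystander, leave it alone. Origin: under its centre.
- offcut: Wooden offcut, 55 x 30 x 18 mm, lying loose on the clamp plate on the other side: a bystander, leave it alone. Origin: under its centre.

How it is judged:
By the outcome, as a careful person would: the job done as asked, in the order asked, and still so for the second after the job is handed in, with the robot touching nothing.
It also fails if it takes over 69 s, if anything falls off the work surface, if the arm or the gripper's body presses on something with over 40 N, if the wrist force passes 120 N, or if a joint passes its speed limit or range.

### The arm

A 6-joint arm with a two-finger parallel gripper is mounted at the origin on the work surface. World frame = base frame: x ahead of the robot, y to its left, z up, the work surface at z = 0. Lengths are in m, angles in degrees, forces in N, time in s.
With the tool pointing down it reaches from about 0.325 to 0.9 m from the base axis. Payload 6.1 kg.
Tool frame: the origin (TCP) lies at the very end of the fingers, on their centre line; the grasp point (between the pads) lies 19 mm behind it; x points along the fingers, z is the direction in which the jaws open and shut, and the axes are right-handed (so a half turn about x gives the same grasp; the last joint's range is limited). The gripper opens to 85 mm and grips with 20 to 120 N. Pads are 22 mm wide; open, the fingers measure 114 mm over their backs; the gripper's body (76 mm by 85 mm) begins 54 mm behind the grasp point. The pads swing forward as they close: fully open they stand 13 mm farther back than shut.
Start: joints at [63.764, 12.628, 87.462, -0, 79.91, -7.225], TCP at [0.204, 0.591, 0.231] pointing down, gripper open.
Joint ranges: [-170.65, 170.65], [-52.31, 119.04], [5.05, 147.46], [-71.25, 251.25], [11.57, 151.72], [-153.62, 153.62]. Speed limits (degrees/s): [147.25, 147.25, 172.46, 180, 180, 180].

### API

Orientations are given as [roll, pitch, yaw] about the fixed x, y, z axes, in that order (R = Rz(yaw) Ry(pitch) Rx(roll)).
In Python, from bench import env, imaging gives the robot as it stands.
- The arm moves only by the tool step_arm, never from a script. Its argument "plan" is a list of rows, each a list of 7 numbers: the turn, a rotation vector about the world's x, y, z in degrees, then the shift along the world's x, y, z in mm, then the opening, from -1 (shut) to 1 (fully open). In form: [[rx, ry, rz, dx, dy, dz, fingers], ...]. A call has 1 to 12 rows; each row shifts and turns the pose as measured when the row begins; what a row does not reach is not made up. A row lasts 1/8 s, in which the tool goes at most 62.5 mm and 10.7 degrees, less where a joint would pass 70% of its speed; a pose out of reach is approached as far as the arm can. A call with a gripper value outside its range is refused whole. The fingers move at their own pace and stop on an object; "newtons" is the grip in N (left out, the last holds). Time passes only in rows, so rows that do not move let the fingers close. It gives the time, the measured TCP pose, the force and the opening at its end, in the units of the state.
- env.observe(): the state, without advancing time (a new reading comes with each control period).
- imaging.get_image(name): name is "scene" or "top"; returns a dict with "color" (480x640x3 uint8, red, green, blue), "intrinsics" (3x3 intrinsics, pixels), "origin" and "orientation" of the camera in the world. Camera axes: x right, y up, looking along -z (the intrinsics and any distortion apply to the point x, -y, -z); pixel columns grow to the right and rows downward; lengths in m; the calibration is good to about 2 mm. A picture is of the moment at which its call begins. There is no depth.
- env.job_done(): hands the job in, once; it reports no verdict.
The state is a dict: "clock": time; "q": joint angles; "dq": joint speeds; "effort": joint torques, N m; "tool_pos": TCP position; "eef_rot": TCP orientation; "force": force on the tool from outside, world axes, zero at the start; "torque": the same for the moment, N m; "grip_width": opening from 0.0 (shut) to 1.0 (fully open).
Only numpy, scipy, OpenCV 4.12 (cv2) and the standard library are available. Lean on these libraries where they do the work, as an engineer would, in place of code of your own. Each camera call takes 0.05 s, during which the arm holds its last target. There are 200 camera calls.

## Working session

There is one attempt and no reset: what is moved stays moved. The work goes in short steps, Python scripts to look and compute and a tool call to move; the robot and the scene stay as the last step left them, time stands still between calls to the robot, and variables do not carry over. Pictures are saved under pics/ and viewed, about 8 in all and at most 12, crops included, and the job is handed in when it is done.

Besides the shell and the picture viewer there is one more tool, called after ">>>" as a command line: name --pt "numbers of a row" for each row, then --argument value for the rest. step_arm: Moves the arm, as the interface text tells. Its arguments: {"type":"object","properties":{"plan":{"type":"array","items":{"type":"array","items":{"type":"number"}}},"newtons":{"type":"number"}},"required":["plan"]}

```bash
ls; mkdir -p pics
python3 - <<'E'
from bench import env, imaging
import cv2
print(env.observe())
for n in("scene","top"):
    d=imaging.get_image(n); cv2.imwrite(f"pics/{n}0.png",d["color"][:,:,::-1]); print(n,d["intrinsics"],d["origin"],d["orientation"],d.keys())
E
```

```text
pics
{'clock': 0.0, 'q': array([ 6.37648534e+01,  1.26759438e+01,  8.75272204e+01, -2.20954895e-04,
        7.99109487e+01, -7.22508276e+00]), 'dq': array([ 0.02889342, -0.00836497,  0.08061119, -0.03425016,  0.0802279 ,
       -0.02177618]), 'effort': array([ 5.39095690e-04, -4.96863985e+01, -3.89412117e+01, -1.40009010e-04,
        1.06268702e-02,  1.30597468e-05]), 'tool_pos': array([0.20331264, 0.59034942, 0.23017822]), 'eef_rot': array([ 172.8841035 ,   89.88588679, -116.12592138]), 'force': array([ 0.17394929,  0.38585704, -0.08908665]), 'torque': array([0.03776402, 0.02676745, 0.06150819]), 'grip_width': 0.9956629915434988}
scene [[438.05064859   0.         320.24724033]
 [  0.         438.05064859 236.6996886 ]
 [  0.           0.           1.        ]] [0.97571728 0.14243071 0.66708477] [ 38.86708952   0.42284732 101.04314601] dict_keys(['color', 'intrinsics', 'origin', 'orientation'])
top [[515.03547327   0.         315.38774964]
 [  0.         515.03547327 242.98337505]
 [  0.           0.           1.        ]] [0.46317484 0.05716704 0.80386006] [  8.02378954   0.37466289 -89.34272904] dict_keys(['color', 'intrinsics', 'origin', 'orientation'])
```

View pics/scene0.png

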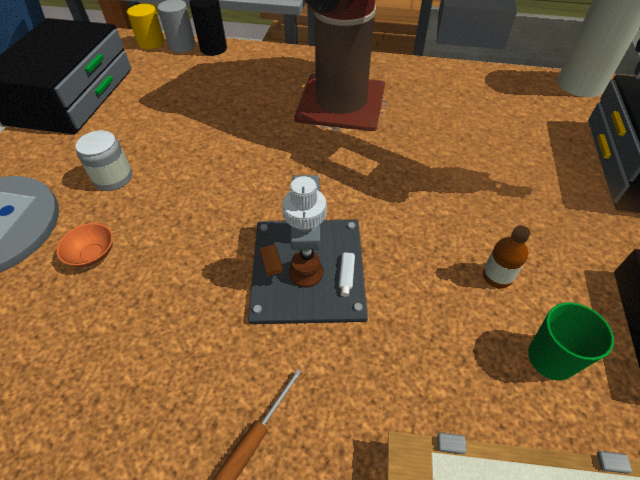

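View pics/top0.png

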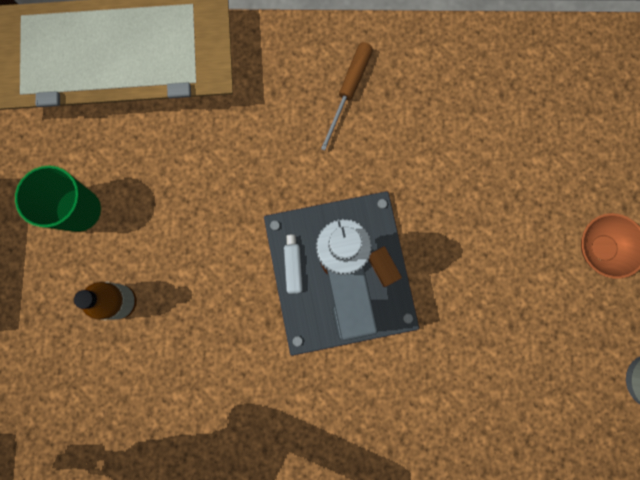

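The scene view shows the clamp with ring at about (305,208) and knob at (303,188). In the top view the ring is at about (344,247), the knob at (345,242), and the column lies towards the robot. The tube is on the left and the offcut on the right.

```bash
cat > h.py <<'E'
import numpy as np, cv2
from scipy.spatial.transform import Rotation as R
from bench import env, imaging
def ray(d,u,v,z):
    K=d["intrinsics"]; c=np.array([(u-K[0,2])/K[0,0],-(v-K[1,2])/K[1,1],-1])
    r=R.from_euler("xyz",d["orientation"],degrees=True).apply(c); o=np.array(d["origin"])
    return o+r*(z-o[2])/r[2]
def proj(d,p):
    K=d["intrinsics"]; c=R.from_euler("xyz",d["orientation"],degrees=True).inv().apply(np.array(p)-d["origin"])
    return K[0,0]*c[0]/-c[2]+K[0,2], K[1,1]*c[1]/c[2]+K[1,2]
E
python3 - <<'E'
from h import *
for n,(x,y,w,h) in {"top":(255,185,170,175),"scene":(245,165,125,160)}.items():
    d=imaging.get_image(n); g=d["color"]
    m=((g.min(2)>135)&(g.max(2)-g.min(2)<40)).astype(np.uint8); m[:y]=0;m[y+h:]=0;m[:,:x]=0;m[:,x+w:]=0
    for c in cv2.findContours(m,0,1)[0]:
        if cv2.contourArea(c)>60: print(n,cv2.contourArea(c),cv2.minEnclosingCircle(c),cv2.minAreaRect(c),cv2.fitEllipse(c))
    cr=cv2.resize(g[y:y+h,x:x+w],None,fx=4.5 if n=="top" else 3.5,fy=4.5 if n=="top" else 3.5,interpolation=2)[:600]
    cv2.imwrite("pics/c_%s.png"%n,cr[:,:,::-1])
d=imaging.get_image("top")
for p in [(275,225),(382,203),(408,319),(297,341)]: print(ray(d,*p,.018))
t=d["color"][205:290,300:390]
cv2.imwrite("pics/zoom.png",cv2.resize(t,None,fx=7,fy=7,interpolation=2)[:,:,::-1])
E
```

```text
top 628.5 ((290.94903564453125, 263.4394836425781), 28.71246910095215) ((291.3953552246094, 263.3777160644531), (57.20364761352539, 13.294940948486328), 86.3086166381836) ((291.6453857421875, 267.3443298339844), (13.482856750488281, 64.95750427246094), 176.25048828125)
top 1665.0 ((342.92657470703125, 246.0103302001953), 26.9550724029541) ((339.892333984375, 246.6385040283203), (52.590728759765625, 46.76109313964844), 82.87498474121094) ((340.8775634765625, 245.74118041992188), (47.074100494384766, 48.82011795043945), 150.21234130859375)
scene 413.0 ((346.5, 272.5), 20.554903030395508) ((347.0328063964844, 272.6393737792969), (12.312860488891602, 40.741085052490234), 5.19442892074585) ((347.1734313964844, 270.9917297363281), (12.483772277832031, 45.48955535888672), 4.620138168334961)
scene 837.5 ((306.742431640625, 201.22727966308594), 26.112838745117188) ((307.49688720703125, 200.51950073242188), (39.458126068115234, 47.95011901855469), 9.090276718139648) ((307.0213623046875, 201.74256896972656), (37.11271286010742, 44.75407791137695), 160.65533447265625)
[0.60136575 0.12647317 0.018     ]
[ 0.63783485 -0.03939173  0.018     ]
[ 0.45961936 -0.07738689  0.018     ]
[0.42502623 0.08947179 0.018     ]
```

View pics/zoom.png

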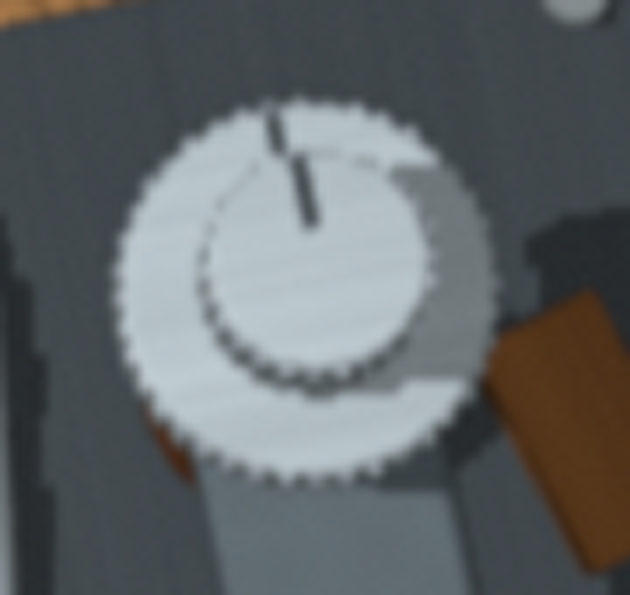

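The zoom shows the ring circle centred at about (307,291) zoom px, and the knob top at (318,262). Both notches point up-left, about 12° left of world +x.

Run:
```python
from h import *
d=imaging.get_image("top")
f=lambda x,y:(300+(x+.5)/7-.5,205+(y+.5)/7-.5)
print("ring",ray(d,*f(307.5,291.5),.198),"knob",ray(d,*f(318,262),.233),"notch",ray(d,*f(297,155),.233),ray(d,*f(311,226),.233))
print("ringnotch",ray(d,*f(270,110),.198),ray(d,*f(282,152),.198))
s=imaging.get_image("scene")
for z in(.172,.198,.199,.233): print(z,proj(s,[.4985,.0105,z]))
b=np.array([ray(d,*p,.018)[:2] for p in [(275,225),(382,203),(408,319),(297,341)]])
e=b[0]+b[1]-b[2]-b[3];print(np.degrees(np.arctan2(e[1],e[0])),b.mean(0))
print(ray(s,303,184,.233))
```

```text
ring [0.54501091 0.02870917 0.198     ] knob [0.54506042 0.0286933  0.233     ] notch [0.5623808  0.03212374 0.233     ] [0.5508716  0.02983376 0.233     ]
ringnotch [0.57620894 0.03522939 0.198     ] [0.56895548 0.03314617 0.198     ]
0.172 (np.float64(298.56513579981), np.float64(190.39280523164575))
0.198 (np.float64(297.79061546131584), np.float64(178.42004480248778))
0.199 (np.float64(297.759897706067), np.float64(177.94520081681458))
0.233 (np.float64(296.6715712087918), np.float64(161.12153360890815))
11.94332901002431 [0.53096155 0.02479158]
[0.54379698 0.03009421 0.233     ]
```

View pics/c_scene.png

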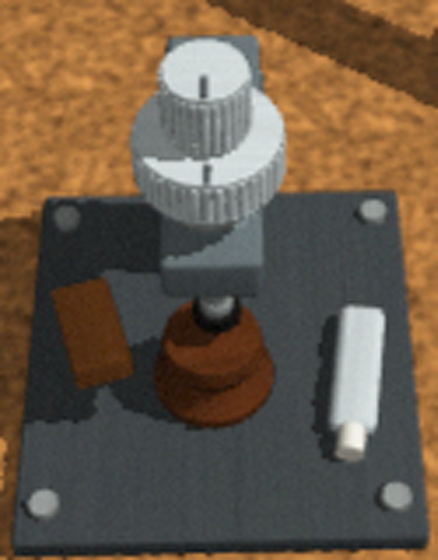

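```bash
cat >> h.py <<'E'
def pose():
    o=env.observe(); M=R.from_euler("xyz",o["eef_rot"],degrees=True).as_matrix()
    print("t",o["clock"],"tcp",o["tool_pos"].round(4) if hasattr(o["tool_pos"],"round") else o["tool_pos"],"jaw",np.degrees(np.arctan2(M[1,2],M[0,2])).round(2),"tilt",M[:,0].round(3),"q",np.round(o["q"],1),"F",np.round(o["force"],1),"T",np.round(o["torque"],3),"e6",np.round(o["effort"],3)[5],"w",round(o["grip_width"],3))
    return o
E
python3 -c "
from h import *
pose()"
```

```text
t 0.35 tcp [0.2035 0.5908 0.2311] jaw 70.99 tilt [-0. -0. -1.] q [63.8 12.6 87.5 -0.  79.9 -7.2] F [-0.4  0.1 -0.1] T [-0.038 -0.004 -0.031] e6 -0.0 w 0.997
```

>>> step_arm --pt "0 0 -3 28.5 -46.8 5 1" --pt "0 0 -3 28.5 -46.8 5 1" --pt "0 0 -3 28.5 -46.8 5 1" --pt "0 0 -3 28.5 -46.8 5 1" --pt "0 0 -3 28.5 -46.8 5 1" --pt "0 0 -3 28.5 -46.8 5 1" --pt "0 0 -3 28.5 -46.8 5 1" --pt "0 0 -3 28.5 -46.8 5 1" --pt "0 0 -3 28.5 -46.8 5 1" --pt "0 0 -3 28.5 -46.8 5 1" --pt "0 0 -3 28.5 -46.8 5 1" --pt "0 0 -3 28.5 -46.8 5 1"

```text
clock: 1.85
tool_pos: [0.5514, 0.0132, 0.294]
eef_rot: [-28.2, 89.6, 6.1]
force: [1.0, 0.3, 0.1]
grip_width: 1.001
```

```bash
python3 -c "
from h import *
pose()"
```

```text
t 1.85 tcp [0.5514 0.0132 0.294 ] jaw 34.23 tilt [ 0.006  0.001 -1.   ] q [ -6.9   0.3  94.2   0.1  85.2 -41.1] F [1.  0.3 0.1] T [0.026 0.031 0.02 ] e6 0.308 w 1.001
```

>>> step_arm --pt "0 0 0 0 0 0 1" --pt "0 0 0 0 0 0 1" --pt "0 0 0 0 0 0 1"

```text
clock: 2.22
tool_pos: [0.552, 0.0109, 0.2937]
eef_rot: [-28.5, 89.7, 5.5]
force: [-0.6, 0.6, 0.4]
grip_width: 1.003
```

```bash
python3 -c "
from h import *
pose()"
```

```text
t 2.225 tcp [0.552  0.0109 0.2937] jaw 33.99 tilt [ 0.006  0.001 -1.   ] q [ -7.1   0.4  94.1   0.1  85.2 -41.1] F [-0.6  0.6  0.4] T [ 0.002 -0.011  0.009] e6 -0.003 w 1.003
```

>>> step_arm --pt "0 0.35 0 -7 17.9 0 1" --pt "0 0 0 0 0 -25 1" --pt "0 0 0 0 0 -25 1" --pt "0 0 0 0 0 -25 1" --pt "0 0 0 0 0 0 1" --pt "0 0 0 0 0 0 1"

```text
clock: 2.98
tool_pos: [0.5415, 0.0405, 0.2196]
eef_rot: [27.0, 89.8, 61.7]
force: [0.0, -0.7, -0.5]
grip_width: 1.004
```

```bash
python3 -c "
from h import *
pose()
for n,s in(('top',(slice(150,330),slice(250,440))),('scene',(slice(90,320),slice(220,400)))):
    g=imaging.get_image(n)['color'][s]; cv2.imwrite('pics/%s1.png'%n,cv2.resize(g,(560,560*g.shape[0]//g.shape[1]))[:600,:,::-1])
a,b=[cv2.imread('pics/%s1.png'%n) for n in('top','scene')]
a=cv2.resize(a,(400,400));b=cv2.resize(b,(400,500));o=np.zeros((500,800,3),np.uint8);o[:400,:400]=a;o[:,400:]=b;cv2.imwrite('pics/both1.png',o)
"
```

```text
t 2.975 tcp [0.5415 0.0405 0.2196] jaw 34.64 tilt [ 0.002  0.003 -1.   ] q [ -4.2   1.8 100.6   0.2  77.5 -38.8] F [ 0.  -0.7 -0.5] T [ 0.028 -0.026 -0.002] e6 0.0 w 1.004
```

View pics/both1.png

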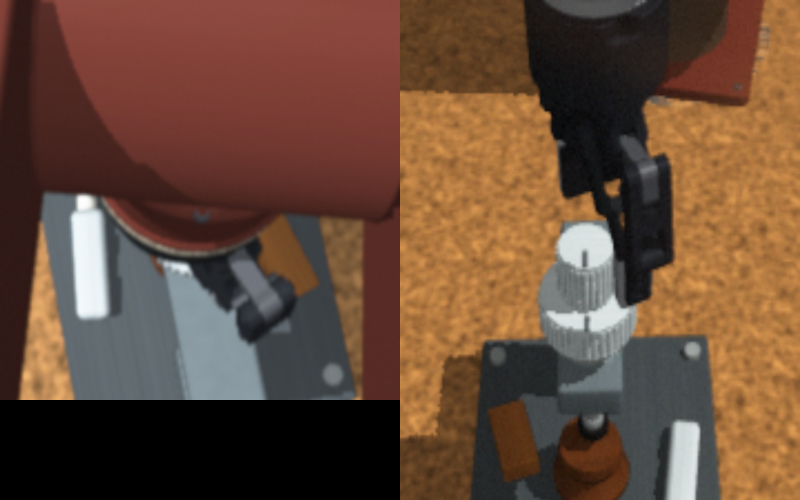

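Left: the arm hides the clamp from above. Right: the fingers hang about 12 mm off to +y of the knob and touch nothing. I'll correct that offset.

>>> step_arm --pt "0 0 0 2 -7 0 1" --pt "0 0 0 0 0 0 1" --pt "0 0 0 0 0 0 1" --pt "0 0 0 0 0 0 1"

```text
clock: 3.58
tool_pos: [0.5451, 0.0321, 0.2219]
eef_rot: [-9.8, 89.7, 24.7]
force: [-1.0, -0.4, -0.4]
grip_width: 1.003
```

```bash
python3 -c "
from h import *
pose()"
```

```text
t 3.575 tcp [0.5451 0.0321 0.2219] jaw 34.55 tilt [ 0.006  0.003 -1.   ] q [ -5.    2.  100.2   0.2  77.5 -39.6] F [-1.  -0.4 -0.4] T [-0.051 -0.042 -0.017] e6 -0.002 w 1.003
```

>>> step_arm --pt "-0.15 0.3 0 0 -2.8 0 1" --pt "0 0 0 0 0 -10 1" --pt "0 0 0 0 0 -10 1" --pt "0 0 0 0 0 -10 1" --pt "0 0 0 0 0 -6 1" --pt "0 0 0 0 0 -3 1" --pt "0 0 0 0 0 0 1" --pt "0 0 0 0 0 0 1"

```text
clock: 4.58
tool_pos: [0.5443, 0.0292, 0.1789]
eef_rot: [144.1, 89.9, 178.7]
force: [-0.4, 0.1, 0.2]
grip_width: 1.002
```

```bash
python3 -c "
from h import *
pose()"
```

```text
t 4.575 tcp [0.5443 0.0292 0.1789] jaw 34.56 tilt [-0.002  0.    -1.   ] q [ -5.2   4.3 102.5  -0.   73.3 -39.8] F [-0.4  0.1  0.2] T [-0.051 -0.015  0.002] e6 -0.0 w 1.002
```

>>> step_arm --pt "0 -0.1 0 0.4 -0.3 -5 1" --pt "0 0 0 0 0 -4 1" --pt "0 0 0 0 0 -1 1" --pt "0 0 0 0 0 0 1" --pt "0 0 0 0 0 0 1" --newtons 60

```text
clock: 5.2
tool_pos: [0.5451, 0.0289, 0.1689]
eef_rot: [-39.5, 89.9, -5.0]
force: [0.8, -0.1, -0.6]
grip_width: 1.003
```

```bash
python3 -c "
from h import *
pose()"
```

```text
t 5.2 tcp [0.5451 0.0289 0.1689] jaw 34.56 tilt [ 0.001 -0.    -1.   ] q [ -5.2   4.9 103.1   0.   72.  -39.8] F [ 0.8 -0.1 -0.6] T [-0.01   0.039 -0.007] e6 0.0 w 1.003
```

>>> step_arm --pt "0 0 0 0 0 0 -1" --pt "0 0 0 0 0 0 -1" --pt "0 0 0 0 0 0 -1" --pt "0 0 0 0 0 0 -1" --pt "0 0 0 0 0 0 -1" --pt "0 0 0 0 0 0 -1"

```text
clock: 5.95
tool_pos: [0.5451, 0.0288, 0.1696]
eef_rot: [-59.6, 89.9, -25.0]
force: [-1.0, -0.4, 1.5]
grip_width: 0.729
```

```bash
python3 -c "
from h import *
pose()
g=imaging.get_image('scene')['color'][130:310,230:390]; cv2.imwrite('pics/grip.png',cv2.resize(g,None,fx=3.3,fy=3.3,interpolation=2)[:600,:,::-1])"
```

```text
t 5.95 tcp [0.5451 0.0288 0.1696] jaw 34.56 tilt [ 0.001 -0.    -1.   ] q [ -5.2   4.8 103.   -0.   72.1 -39.8] F [-1.  -0.4  1.5] T [-0.023  0.141 -0.025] e6 -0.008 w 0.729
```

View pics/grip.png

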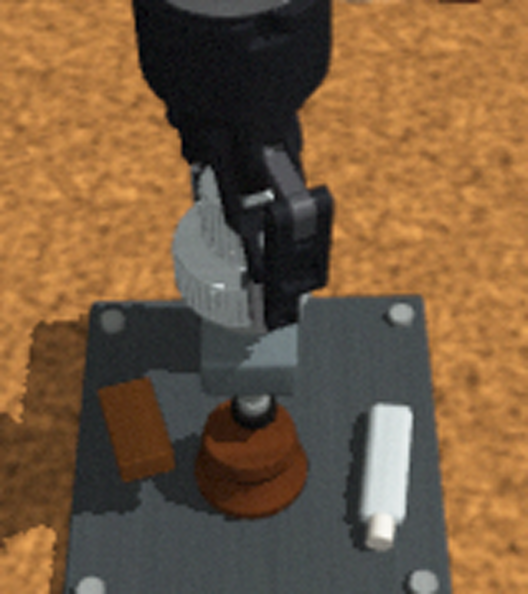

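The picture shows both fingers on the ring, with the knob free between them. The reported opening is 0.73, about 62 mm.

>>> step_arm --pt "0 0 -3 0 0 -0.4 -1" --pt "0 0 -3 0 0 -0.4 -1" --pt "0 0 -3 0 0 -0.4 -1" --pt "0 0 -3 0 0 -0.4 -1"

```text
clock: 6.5
tool_pos: [0.5451, 0.0287, 0.1696]
eef_rot: [-86.8, 89.9, -64.4]
force: [-2.3, -1.3, 4.2]
grip_width: 0.727
```

```bash
cat >> h.py <<'E'
def tq():
    o=[env.observe()]
    for _ in range(4): imaging.get_image("scene"); o.append(env.observe())
    print("e6",[round(float(a["effort"][5]),3) for a in o],"Tz",np.round(np.mean([a["torque"][2] for a in o[1:]]),3))
    pose()
E
python3 -c "
from h import *
tq()"
```

```text
e6 [-0.14, 0.005, -0.134, -0.378, -0.451] Tz -0.357
t 6.7 tcp [0.5451 0.0287 0.1696] jaw 22.47 tilt [ 0.001 -0.001 -1.   ] q [-5.20e+00  4.80e+00  1.03e+02 -1.00e-01  7.21e+01 -2.77e+01] F [-3.1 -0.3  4.9] T [-0.009  0.596 -0.471] e6 -0.451 w 0.729
```

>>> step_arm --pt "0 0 -3 0 0 0 -1" --pt "0 0 -3 0 0 0 -1" --pt "0 0 -3 0 0 0 -1" --pt "0 0 -3 0 0 0 -1"

```text
clock: 7.2
tool_pos: [0.5451, 0.0287, 0.1696]
eef_rot: [-86.1, 89.9, -75.5]
force: [-1.2, -0.3, 4.2]
grip_width: 0.728
```

```bash
python3 -c "
from h import *
tq()"
```

```text
e6 [-0.128, 0.034, -0.126, -0.393, -0.442] Tz -0.366
t 7.4 tcp [0.5451 0.0287 0.1696] jaw 10.57 tilt [ 0.001 -0.002 -1.   ] q [-5.20e+00  4.80e+00  1.03e+02 -1.00e-01  7.21e+01 -1.58e+01] F [-2.6 -0.2  3. ] T [ 0.04   0.372 -0.444] e6 -0.442 w 0.732
```

>>> step_arm --pt "0 0 -2 0 0 0 -1" --pt "0 0 -2 0 0 0 -1" --pt "0 0 -2 0 0 0 -1" --pt "0 0 -2 0 0 0 -1"

```text
clock: 7.9
tool_pos: [0.5451, 0.0287, 0.1696]
eef_rot: [-85.8, 89.9, -83.6]
force: [-1.5, -0.1, 3.2]
grip_width: 0.73
```

```bash
sed -i 's/range(4)/range(7)/; s/o\[1:\]/o[5:]/' h.py; python3 -c "
from h import *
tq()"
```

```text
e6 [0.025, 0.073, -0.085, -0.408, -0.468, -0.471, -0.472, -0.474] Tz -0.521
t 8.25 tcp [0.5451 0.0287 0.1696] jaw 2.35 tilt [ 0.    -0.002 -1.   ] q [-5.20e+00  4.90e+00  1.03e+02 -1.00e-01  7.21e+01 -7.50e+00] F [-2.4  0.7  3.8] T [ 0.042  0.4   -0.506] e6 -0.474 w 0.733
```

>>> step_arm --pt "0 0 -2 0 0 0 -1" --pt "0 0 -2 0 0 0 -1" --pt "0 0 -2 0 0 0 -1" --pt "0 0 -2 0 0 0 -1"

```text
clock: 8.75
tool_pos: [0.5451, 0.0287, 0.1696]
eef_rot: [-84.1, 89.9, -90.1]
force: [-1.7, -0.2, 2.4]
grip_width: 0.728
```

```bash
sed -i 's/    pose()$/    pose()/' h.py; python3 -c "
from h import *
tq()"
```

```text
e6 [0.026, 0.072, -0.09, -0.415, -0.467, -0.47, -0.472, -0.473] Tz -0.508
t 9.1 tcp [0.5451 0.0287 0.1696] jaw -5.94 tilt [-0.    -0.002 -1.   ] q [-5.20e+00  4.90e+00  1.03e+02 -1.00e-01  7.21e+01  8.00e-01] F [-2.1  0.3  3.3] T [ 0.068  0.338 -0.478] e6 -0.473 w 0.728
```

>>> step_arm --pt "0 0 -2 0 0 0 -1" --pt "0 0 -2 0 0 0 -1" --pt "0 0 -2 0 0 0 -1" --pt "0 0 -2 0 0 0 -1"

```text
clock: 9.6
tool_pos: [0.545, 0.0287, 0.1696]
eef_rot: [-84.7, 89.8, -99.0]
force: [-1.9, -0.7, 2.5]
grip_width: 0.728
```

```bash
python3 -c "
from h import *
tq()"
```

```text
e6 [0.026, 0.073, -0.09, -0.415, -0.467, -0.47, -0.472, -0.473] Tz -0.507
t 9.95 tcp [0.5451 0.0287 0.1696] jaw -14.23 tilt [-0.    -0.002 -1.   ] q [-5.20e+00  4.90e+00  1.03e+02 -1.00e-01  7.22e+01  9.10e+00] F [-1.4  0.1  3.2] T [ 0.054  0.342 -0.496] e6 -0.473 w 0.73
```

>>> step_arm --pt "0 0 -2 0 0 0 -1" --pt "0 0 -2 0 0 0 -1" --pt "0 0 -2 0 0 0 -1" --pt "0 0 -2 0 0 0 -1"

```text
clock: 10.45
tool_pos: [0.545, 0.0287, 0.1696]
eef_rot: [-81.6, 89.8, -104.2]
force: [-2.1, -1.2, 2.9]
grip_width: 0.728
```

```bash
sed -i 's/range(7)/range(6)/' h.py; python3 -c "
from h import *
tq()
g=imaging.get_image('scene')['color'][130:310,230:390]; cv2.imwrite('pics/mid.png',cv2.resize(g,None,fx=3.3,fy=3.3,interpolation=2)[:600,:,::-1])"
```

```text
e6 [0.027, 0.073, -0.09, -0.416, -0.467, -0.47, -0.472] Tz -0.488
t 10.75 tcp [0.545  0.0287 0.1696] jaw -22.53 tilt [-0.001 -0.003 -1.   ] q [ -5.2   4.9 103.   -0.2  72.2  17.4] F [-1.7 -0.1  3.4] T [ 0.061  0.368 -0.472] e6 -0.472 w 0.73
```

View pics/mid.png

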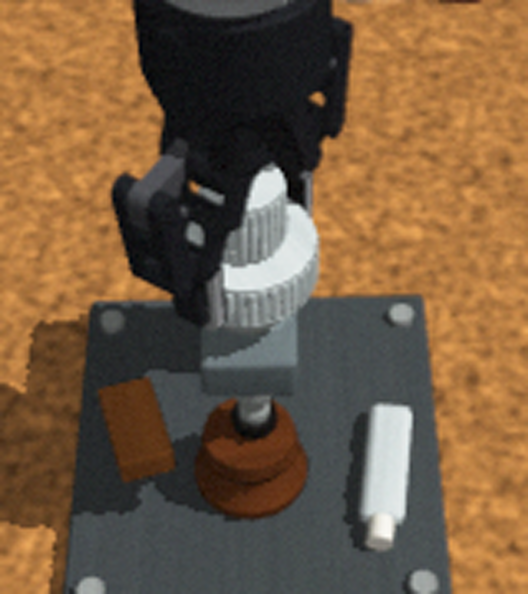

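The foot has clearly come down, from about row 410 to 422 in the crop. The ring has kept its height, so no downward following is needed.

>>> step_arm --pt "0 0 -2 0 0 0 -1" --pt "0 0 -2 0 0 0 -1" --pt "0 0 -2 0 0 0 -1" --pt "0 0 -2 0 0 0 -1"

```text
clock: 11.3
tool_pos: [0.545, 0.0287, 0.1696]
eef_rot: [-79.6, 89.8, -110.5]
force: [-2.3, -1.2, 2.7]
grip_width: 0.731
```

```bash
python3 -c "
from h import *
tq()"
```

```text
e6 [0.027, 0.074, -0.091, -0.416, -0.467, -0.47, -0.471] Tz -0.447
t 11.6 tcp [0.545  0.0287 0.1696] jaw -30.83 tilt [-0.001 -0.003 -1.   ] q [ -5.2   4.9 102.9  -0.2  72.2  25.7] F [-2.8  0.6  3.7] T [ 0.079  0.372 -0.462] e6 -0.471 w 0.728
```

>>> step_arm --pt "0 0 -2 0 0 0 -1" --pt "0 0 -2 0 0 0 -1" --pt "0 0 -2 0 0 0 -1" --pt "0 0 -2 0 0 0 -1"

```text
clock: 12.1
tool_pos: [0.545, 0.0287, 0.1696]
eef_rot: [-77.6, 89.8, -116.9]
force: [-1.5, -0.0, 2.3]
grip_width: 0.733
```

```bash
python3 -c "
from h import *
tq()"
```

```text
e6 [0.027, 0.074, -0.093, -0.418, -0.466, -0.47, -0.471] Tz -0.486
t 12.4 tcp [0.545  0.0287 0.1696] jaw -39.14 tilt [-0.002 -0.003 -1.   ] q [ -5.2   4.9 102.9  -0.2  72.2  34. ] F [-2.1 -0.2  3.4] T [ 0.051  0.383 -0.518] e6 -0.471 w 0.731
```

>>> step_arm --pt "0 0 -2 0 0 0 -1" --pt "0 0 -2 0 0 0 -1" --pt "0 0 -2 0 0 0 -1" --pt "0 0 -2 0 0 0 -1"

```text
clock: 12.9
tool_pos: [0.545, 0.0287, 0.1696]
eef_rot: [-77.4, 89.8, -124.9]
force: [-1.5, -1.1, 2.5]
grip_width: 0.728
```

```bash
python3 -c "
from h import *
tq()"
```

```text
e6 [0.028, 0.075, -0.093, -0.419, -0.466, -0.47, -0.471] Tz -0.488
t 13.2 tcp [0.545  0.0287 0.1696] jaw -47.46 tilt [-0.002 -0.003 -1.   ] q [ -5.2   4.9 102.9  -0.2  72.3  42.3] F [-1.7 -0.2  2.8] T [ 0.121  0.371 -0.503] e6 -0.471 w 0.729
```

>>> step_arm --pt "0 0 -2 0 0 0 -1" --pt "0 0 -2 0 0 0 -1" --pt "0 0 -2 0 0 0 -1" --pt "0 0 -2 0 0 0 -1"

```text
clock: 13.7
tool_pos: [0.545, 0.0287, 0.1696]
eef_rot: [-73.4, 89.8, -129.3]
force: [-2.6, 0.1, 2.1]
grip_width: 0.731
```

```bash
python3 -c "
from h import *
tq()"
```

```text
e6 [0.062, 0.099, -0.072, -0.389, -0.431, -0.435, -0.437] Tz -0.449
t 14.0 tcp [0.545  0.0287 0.1696] jaw -55.77 tilt [-0.002 -0.002 -1.   ] q [ -5.2   5.  102.9  -0.2  72.3  50.6] F [-2.4 -0.3  3.6] T [ 0.067  0.375 -0.463] e6 -0.437 w 0.729
```

>>> step_arm --pt "0 0 -2 0 0 0 -1" --pt "0 0 -2 0 0 0 -1"

```text
clock: 14.25
tool_pos: [0.545, 0.0288, 0.1696]
eef_rot: [-74.6, 89.8, -134.5]
force: [-1.3, -0.8, 3.1]
grip_width: 0.727
```

```bash
python3 -c "
from h import *
tq()
g=imaging.get_image('scene')['color'][210:300,260:350]; cv2.imwrite('pics/foot.png',cv2.resize(g,None,fx=6,fy=6,interpolation=2)[:600,:,::-1])"
```

```text
e6 [0.081, 0.118, -0.032, -0.329, -0.407, -0.419, -0.418] Tz -0.452
t 14.55 tcp [0.545  0.0287 0.1696] jaw -59.86 tilt [-0.003 -0.002 -1.   ] q [-5.200e+00  5.000e+00  1.029e+02 -1.000e-01  7.230e+01  5.470e+01] F [-2.1  0.2  3.5] T [ 0.104  0.386 -0.434] e6 -0.418 w 0.73
```

View pics/foot.png

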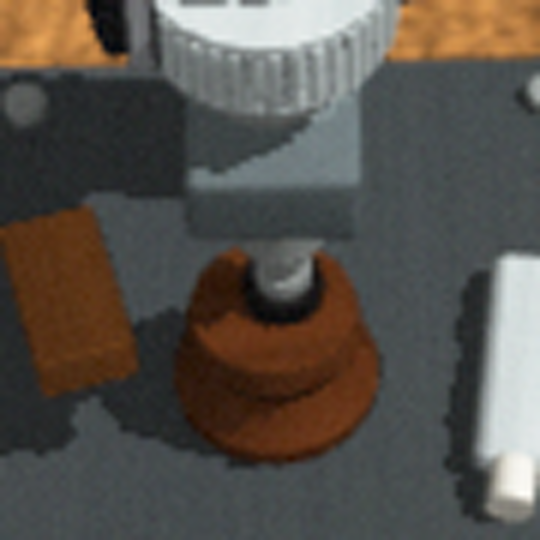

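The crop shows the black foot seated at the pommel's top, about (283,300). The residual torque has also shifted, by 0.034 and then 0.019, so the foot is in contact. I'll make a few tiny steps next.

>>> step_arm --pt "0 0 -0.6 0 0 0 -1" --pt "0 0 -0.6 0 0 0 -1" --pt "0 0 -0.6 0 0 0 -1"

```text
clock: 14.98
tool_pos: [0.545, 0.0287, 0.1696]
eef_rot: [-73.1, 89.8, -134.7]
force: [-3.1, -0.5, 4.6]
grip_width: 0.727
```

```bash
python3 -c "
from h import *
tq()"
```

```text
e6 [0.366, 0.377, 0.305, 0.235, 0.22, 0.215, 0.209] Tz 0.21
t 15.275 tcp [0.545  0.0287 0.1696] jaw -61.61 tilt [-0.003 -0.002 -1.   ] q [ -5.2   5.  102.9  -0.2  72.3  56.5] F [-1.9 -0.3  3.5] T [0.109 0.287 0.204] e6 0.209 w 0.736
```

>>> step_arm --pt "0 0 0 0 0 0 1" --pt "0 0 0 0 0 0 1" --pt "0 0 0 0 0 0 1" --pt "0 0 0 0 0 0 1" --pt "0 0 0 0 0 0 1" --pt "0 0 0 0 0 8 1" --pt "0 0 0 0 0 8 1" --pt "0 0 0 0 0 6 1" --pt "0 0 0 0 0 2 1" --pt "0 0 0 0 0 0 1" --pt "0 0 0 0 0 0 1" --newtons 80

```text
clock: 16.65
tool_pos: [0.5458, 0.0287, 0.1953]
eef_rot: [-36.7, 89.9, -98.4]
force: [-0.9, -0.2, -0.5]
grip_width: 1.001
```

```bash
python3 -c "
from h import *
pose()"
```

```text
t 16.65 tcp [0.5458 0.0287 0.1953] jaw -61.68 tilt [-0.    -0.002 -1.   ] q [-5.200e+00  3.600e+00  1.015e+02 -1.000e-01  7.500e+01  5.650e+01] F [-0.9 -0.2 -0.5] T [-0.031 -0.013  0.003] e6 0.0 w 1.001
```

>>> step_arm --pt "0 0 5 -0.5 0 4 1" --pt "0 0 9 0 0 2 1" --pt "0 0 9 0 0 1 1" --pt "0 0 9 0 0 0 1" --pt "0 0 9 0 0 0 1" --pt "0 0 9 0 0 0 1" --pt "0 0 9 0 0 0 1" --pt "0 0 9 0 0 0 1" --pt "0 0 5 0 0 0 1" --pt "0 0 0 0 0 0 1" --pt "0 0 0 0 0 0 1"

```text
clock: 18.02
tool_pos: [0.5429, 0.0288, 0.1984]
eef_rot: [-149.8, 89.7, -136.2]
force: [-0.2, -0.4, 0.1]
grip_width: 1.001
```

```bash
python3 -c "
from h import *
pose()"
```

```text
t 18.025 tcp [0.5429 0.0288 0.1984] jaw 13.6 tilt [-0.004 -0.004 -1.   ] q [ -5.1   3.2 101.5  -0.2  75.5 -18.7] F [-0.2 -0.4  0.1] T [-0.006  0.027  0.035] e6 -0.044 w 1.001
```

>>> step_arm --pt "0.2 -0.2 0 1.6 0 4 1" --pt "0 0 0 0 0 0.5 1" --pt "0 0 0 0 0 0 1" --pt "0 0 0 0 0 0 1"

```text
clock: 18.52
tool_pos: [0.5447, 0.0288, 0.2033]
eef_rot: [23.7, 90.0, 37.2]
force: [0.5, 0.1, 0.4]
grip_width: 1.002
```

```bash
python3 -c "
from h import *
pose()"
```

```text
t 18.525 tcp [0.5447 0.0288 0.2033] jaw 13.47 tilt [ 0.  0. -1.] q [ -5.3   3.  101.2   0.   75.8 -18.7] F [0.5 0.1 0.4] T [ 0.068 -0.014 -0.009] e6 0.001 w 1.002
```

>>> step_arm --pt "0 0 0 0.3 0 0.5 -1" --pt "0 0 0 0 0 0 -1" --pt "0 0 0 0 0 0 -1" --pt "0 0 0 0 0 0 -1" --pt "0 0 0 0 0 0 -1" --pt "0 0 0 0 0 0 -1" --pt "0 0 0 0 0 0 -1" --pt "0 0 0 0 0 0 -1" --pt "0 0 0 0 0 0 -1" --pt "0 0 0 0 0 0 -1"

```text
clock: 19.77
tool_pos: [0.545, 0.0289, 0.2042]
eef_rot: [16.5, 90.0, 30.0]
force: [-0.6, -0.3, 1.5]
grip_width: 0.401
```

```bash
python3 -c "
from h import *
pose()
g=imaging.get_image('scene')['color'][130:310,230:390]; cv2.imwrite('pics/grip2.png',cv2.resize(g,None,fx=3.3,fy=3.3,interpolation=2)[:600,:,::-1])"
```

```text
t 19.775 tcp [0.545  0.0289 0.2042] jaw 13.46 tilt [ 0.  0. -1.] q [ -5.3   3.  101.1   0.   75.9 -18.7] F [-0.6 -0.3  1.5] T [ 0.002  0.092 -0.005] e6 -0.001 w 0.401
```

View pics/grip2.png

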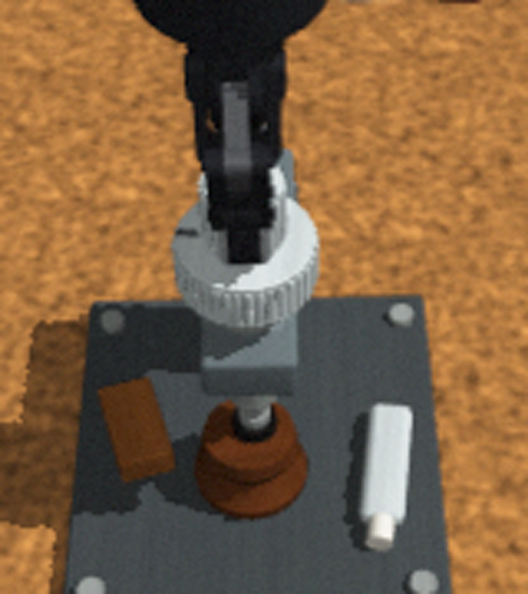

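The ring notch now points left in the image, about 95° clockwise, which matches the tool's turn. The fingers grip only the knob (opening 0.40). By turn angle the foot force is about 8 N, so 35 N needs about 77° of knob.

>>> step_arm --pt "0 0 -2 0 0 0 -1" --pt "0 0 -2 0 0 0 -1" --pt "0 0 -2 0 0 0 -1" --pt "0 0 -2 0 0 0 -1"

```text
clock: 20.32
tool_pos: [0.545, 0.0288, 0.2042]
eef_rot: [-49.2, 90.0, -44.2]
force: [-0.9, -0.1, 0.1]
grip_width: 0.397
```

```bash
python3 -c "
from h import *
tq()"
```

```text
e6 [-0.12, -0.004, 0.178, -0.071, -0.166, -0.196, -0.208] Tz -0.187
t 20.625 tcp [0.545  0.0288 0.2042] jaw 5.09 tilt [ 0.  0. -1.] q [ -5.3   3.  101.1   0.   75.9 -10.3] F [-0.  -0.7  0.2] T [ 0.021  0.032 -0.168] e6 -0.208 w 0.401
```

>>> step_arm --pt "0 0 -2 0 0 0 -1" --pt "0 0 -2 0 0 0 -1" --pt "0 0 -2 0 0 0 -1" --pt "0 0 -2 0 0 0 -1" --pt "0 0 -2 0 0 0 -1" --pt "0 0 -2 0 0 0 -1" --pt "0 0 -2 0 0 0 -1" --pt "0 0 -2 0 0 0 -1"

```text
clock: 21.62
tool_pos: [0.5451, 0.0288, 0.2042]
eef_rot: [-51.1, 90.0, -63.0]
force: [-0.2, -0.5, -0.1]
grip_width: 0.395
```

```bash
python3 -c "
from h import *
tq()"
```

```text
e6 [-0.096, 0.019, 0.2, -0.049, -0.144, -0.174, -0.186] Tz -0.166
t 21.925 tcp [0.5451 0.0288 0.2042] jaw -11.82 tilt [ 0. -0. -1.] q [ -5.2   3.  101.1  -0.   75.9   6.6] F [-0.3 -0.6  1. ] T [ 0.025  0.065 -0.159] e6 -0.186 w 0.395
```

Each shift in the residual torque matches the expected rise (0.022 against 0.0236). That puts the ring bearing at about 8 N. The knob's final jaw angle should be about -63.5°.

>>> step_arm --pt "0 0 -2 0 0 0 -1" --pt "0 0 -2 0 0 0 -1" --pt "0 0 -2 0 0 0 -1" --pt "0 0 -2 0 0 0 -1" --pt "0 0 -2 0 0 0 -1" --pt "0 0 -2 0 0 0 -1" --pt "0 0 -2 0 0 0 -1" --pt "0 0 -2 0 0 0 -1" --pt "0 0 -2 0 0 0 -1" --pt "0 0 -2 0 0 0 -1" --pt "0 0 -2 0 0 0 -1" --pt "0 0 -2 0 0 0 -1"

```text
clock: 23.42
tool_pos: [0.5451, 0.0288, 0.2042]
eef_rot: [-49.1, 90.0, -86.6]
force: [0.3, -0.4, 0.4]
grip_width: 0.4
```

```bash
python3 -c "
from h import *
tq()"
```

```text
e6 [-0.062, 0.053, 0.234, -0.014, -0.109, -0.139, -0.151] Tz -0.143
t 23.725 tcp [0.5451 0.0288 0.2042] jaw -37.3 tilt [ 0.    -0.001 -1.   ] q [ -5.2   3.  101.1  -0.   75.9  32.1] F [-0.7  0.2  0.8] T [ 0.015  0.035 -0.139] e6 -0.151 w 0.4
```

>>> step_arm --pt "0 0 -2 0 0 0 -1" --pt "0 0 -2 0 0 0 -1" --pt "0 0 -2 0 0 0 -1" --pt "0 0 -2 0 0 0 -1" --pt "0 0 -2 0 0 0 -1" --pt "0 0 -2 0 0 0 -1" --pt "0 0 -2 0 0 0 -1" --pt "0 0 -2 0 0 0 -1" --pt "0 0 -2 0 0 0 -1" --pt "0 0 -2 0 0 0 -1" --pt "0 0 -2 0 0 0 -1" --pt "0 0 -2 0 0 0 -1"

```text
clock: 25.22
tool_pos: [0.5451, 0.0288, 0.2042]
eef_rot: [-47.2, 89.9, -110.1]
force: [-1.0, -0.4, 0.4]
grip_width: 0.398
```

```bash
python3 -c "
from h import *
tq()"
```

```text
e6 [-0.028, 0.088, 0.269, 0.02, -0.075, -0.105, -0.116] Tz -0.107
t 25.525 tcp [0.5451 0.0288 0.2042] jaw -62.78 tilt [-0.    -0.001 -1.   ] q [ -5.2   3.  101.   -0.   75.9  57.6] F [0.8 0.1 0.9] T [-0.003  0.016 -0.134] e6 -0.116 w 0.397
```

Torque rose 0.092 N m (0.095 expected), so the foot force is about 35 N. Now I'll release and retreat.

>>> step_arm --pt "0 0 0 0 0 0 1" --pt "0 0 0 0 0 0 1" --pt "0 0 0 0 0 0 1" --pt "0 0 0 0 0 0 1" --pt "0 0 0 0 0 0 1" --pt "0 0 0 0 0 0 1" --pt "0 0 0 0 0 0 1" --pt "0 0 0 0 0 10 1" --pt "0 0 0 0 0 20 1" --pt "0 0 0 0 0 25 1" --pt "0 0 0 0 0 25 1" --pt "0 0 0 0 0 10 1"

```text
clock: 27.02
tool_pos: [0.5446, 0.0289, 0.2984]
eef_rot: [-80.0, 89.9, -142.7]
force: [0.7, 0.8, 0.2]
grip_width: 1.0
```

>>> step_arm --pt "0 0 0 0 20 0 1" --pt "0 0 0 0 35 0 1" --pt "0 0 0 0 40 0 1" --pt "0 0 0 0 40 0 1" --pt "0 0 0 0 40 0 1" --pt "0 0 0 0 20 0 1" --pt "0 0 0 0 5 0 1" --pt "0 0 0 0 0 0 1" --pt "0 0 0 0 0 0 1"

```text
clock: 28.15
tool_pos: [0.5405, 0.2383, 0.2922]
eef_rot: [-104.0, 89.5, -166.8]
force: [0.9, 0.1, 0.4]
grip_width: 1.001
```

```bash
python3 -c "
from h import *
pose()
a=imaging.get_image('top')['color'][185:355,255:425];b=imaging.get_image('scene')['color'][155:325,225:395]
cv2.imwrite('pics/end.png',cv2.resize(np.hstack([a,b]),(800,400),interpolation=2)[:,:,::-1])"
```

```text
t 28.15 tcp [0.5405 0.2383 0.2922] jaw -62.82 tilt [-0.009 -0.002 -1.   ] q [16.1  6.5 87.9  0.  86.2 78.9] F [0.9 0.1 0.4] T [ 0.002 -0.007 -0.028] e6 0.007 w 1.001
```

View pics/end.png

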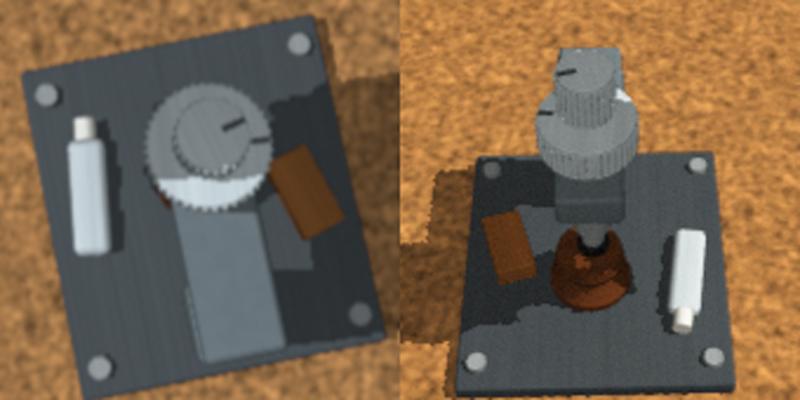

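Knob and ring notches sit where the commanded turns should leave them: knob about 76° and ring about 96° clockwise. The pommel, tube and offcut are where they were, and nothing touches the clamp.

```bash
python3 -c "
from bench import env
print(env.job_done())"
```

```text
the job is handed in; nothing more can be done
None
```

The pommel is clamped at an estimated 35 N and the job was handed in at about 28 s. I never measured the foot force directly; both force figures below come from turn angle and torque.

- **Ring:** I turned it about 96° clockwise, gripping only the ring. The residual torque began to shift after about 83°, and I stopped at an estimated 8 N. From the angle alone, the contact block allows 4 to 10 N.
- **Knob:** I then turned the knob alone about 76° clockwise and let go. The torque changed by 0.092 N m over the measured part, against 0.095 expected.

**Last checks:** the final pictures show both notches where those turns should leave them. The pommel, tube and offcut look unmoved by eye; I did not measure them. The gripper was open and clear of everything, and the wrist-force readings I took stayed within a few newtons.

**One disagreement:** after each larger step the torque I read was the arm pulling back slightly after overshooting, so its size fell on contact instead of rising. I therefore used the change in torque, not its absolute value. It agreed with the turn angle on both the ring and the knob.

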